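# Shim the rocking bench scale

## Task

The bench scale rocks because the foot at its near-left corner has lost its rubber cap and hangs clear of the bench. With the fingertips push the wooden wedge along the bench, thin end first, under that foot until it just takes up the gap and the scale stands level and firm; then press down firmly for a moment with the fingertips on the platter corner above that foot to prove that it no longer rocks, and let go. Do not lift or carry the wedge or the scale, do not shove the scale out of its place, and leave the pot, the jar and the tape measure beside it where they are.

Things in the scene. Friction and masses are not known exactly. Their poses are not given: they have to be found in the camera images.
- scale: Loose bench scale, about 1.4 kg: grey housing 200 x 200 mm, underside 26 mm above the bench; metal platter 190 x 190 mm, top at 57 mm. Origin: centre of its footprint on the bench; z up, -x its front with the display, +y its left. Feet at x, y = +-85 mm, three capped, standing level; about 2 N on the corner above the fourth, short one tips it onto that foot.
- short_foot (a point): Lowest point of the short foot, a bare steel stud 16 mm thick with a rounded (8 mm radius) end, at x = -85, y = +85 mm in the scale's frame (near-left corner seen from the robot), 12 mm above the bench while the scale is level.
- platter_corner (a point): Point on the platter's top above the short foot (x = -78, y = +78, z = 57 mm in the scale's frame): the place to press for the test. Anywhere within about 30 mm of it will do.
- wedge: Loose light-wood wedge lying before the short foot, 60 g, 100 mm long (x), 52 wide (y), 3 mm high at the thin end (+x) rising evenly to 22 mm at the thick end (-x). Origin: centre of its underside. The foot bears on it when the thin edge has passed the foot's centre by about 47 mm; 5 mm less or more still leaves it firm and level; pushing on (6 to 12 N) drags the scale along.
- thin_edge (a point): Middle of the wedge's thin edge, on the bench (x = +50 mm of the wedge).
- thick_face (a point): Centre of the wedge's upright thick end face (x = -50 mm of the wedge, 11 mm above the bench; the face is 52 mm wide and 22 mm high): the place to push.
- pot: Bystander: small white plastic pot, 45 mm across, 34 mm high, standing in front of the scale to the right of the wedge. Origin: centre of its underside.
- jar: Bystander: glass jar with a teal lid, 60 mm across, 109 mm high, standing beside the scale, left or right. Origin: centre of its underside.
- tape: Bystander: yellow tape measure, 61 x 76 x 66 mm, standing beside the scale, left or right. Origin: centre of its underside.
Not all that is in view belongs to the job. Of the things like the wedge, leave any that is purple or turquoise; of the rest the larger one is meant.

How it is judged:
On the way, in this order (a step that is already met when the one before it is completed fails the run):
1. the wedge is pushed under the short foot (x of short_foot in the frame of wedge between -0.02 and 0.02 m and y of short_foot in the frame of wedge between -0.022 and 0.022 m), for 0.1 s.
2. the fingers press on the platter corner above the wedged foot; the wedge carries it and the scale does not rock (all of step 1 and contact force between the fingers and scale above 3 N and contact force between wedge and scale above 1 N and angle between scale's own z axis and vertical below 0.012 rad and horizontal distance between the grasp point and platter_corner below 0.05 m), for 0.2 s.
At the end, for the whole second after the job is handed in: The wedge lies flat under the short foot (foot within 22 mm of its centre line, 20 mm of its mid-length), scale level within 0.012 rad, within 25 mm of its place, both at rest; before that a press over 3 N for 0.2 s above the foot was borne by the wedge without tilting the scale past 0.012 rad (all of step 1 and angle between scale's own z axis and vertical below 0.012 rad and height (world z) of wedge between -0.004 and 0.004 m and angle between wedge's own z axis and vertical below 0.03 rad and linear speed of each of scale, wedge below 0.01 m/s and distance of scale from where it was at the start of the episode below 0.025 m); the robot touches nothing.
It fails at once if the wedge is lifted off the bench or tipped up (height (world z) of wedge above 0.012 m or angle between wedge's own z axis and vertical above 0.35 rad).
It fails at once if the scale is lifted (height (world z) of scale above 0.02 m).
It fails at once if the scale is shoved more than 25 mm out of place (distance of scale from where it was at the start of the episode above 0.025 m).
It fails at once if the pot, the jar or the tape measure is shifted more than 20 mm or knocked over (distance of any of pot, jar, tape from where it was at the start of the episode above 0.02 m or angle between any of pot, jar, tape's own z axis and vertical above 0.5 rad).
It also fails if it takes over 51 s, if anything falls off the work surface, if the arm or the gripper's body presses on something with over 40 N, if the wrist force passes 120 N, or if a joint passes its speed limit or range.

## Robot

A 6-joint arm with a two-finger parallel gripper is mounted at the origin on a cart in front of the work surface, level with it; the furniture and walls round the work are solid. World frame = base frame: x ahead of the robot, y to its left, z up, the work surface at z = 0. Lengths are in m, angles in rad, forces in N, time in s.
With the tool pointing down it reaches from about 0.3 to 0.875 m from the base axis. Payload 6.4 kg.
Tool frame: the origin (TCP) lies midway between the tips of the shut fingers; the grasp point (between the pads) lies 19 mm behind it; z points along the fingers, y is the direction in which the jaws open and shut (so a half turn about z gives the same grasp; the last joint's range is limited). The gripper opens to 88 mm and grips with 3 to 60 N. Pads are 18 mm wide; open, the fingers measure 123 mm over their backs; the gripper's body (75 mm by 187 mm) begins 45 mm behind the grasp point.
Start: joints at [1.057, 0.181, 1.607, -0, 1.354, -0.206], TCP at [0.174, 0.548, 0.239] pointing down, gripper open.
Joint ranges: [-2.99, 2.99], [-0.89, 2.07], [0.3, 2.58], [-1.14, 4.28], [0, 2.63], [-3.12, 3.12]. Speed limits (rad/s): [2.57, 2.57, 3.01, 3.14, 3.14, 3.14].

## Interface

Orientations are given as a unit quaternion [x, y, z, w].
In Python, from bench import state, grab_frame, camera_info, close_job, find_in, masks_of, place_of gives the robot as it stands.
- The arm moves only by the tool apply_moves, never from a script. Its argument "moves" is a list of rows, each a list of 3 entries, a list of its own where there are three numbers: the turn, a rotation vector about the tool's x, y, z in rad, then the shift along the tool's x, y, z in mm, then the opening, from 0 (shut) to 1 (fully open). In form: [[[ax, ay, az], [tx, ty, tz], jaw], ...]. A call has 1 to 20 rows; each row is the pose to reach, as a shift and turn from the pose commanded when the call began, along the tool's axes at that moment; what a row does not reach only later rows make up. A row lasts 1/8 s, in which the tool goes at most 62.5 mm and 10.7 degrees, less where a joint would pass 70% of its speed; a pose out of reach is approached as far as the arm can. A call with a gripper value outside its range is refused whole. The fingers move at their own pace and stop on an object; "force" is the grip in N (left out, the last holds). Time passes only in rows, so rows that repeat a pose let the fingers close. It gives the time, the measured TCP pose, the force and the opening at its end, in the units of the state.
- state(): the state, without advancing time (a new reading comes with each control period).
- grab_frame(name): name is "scene" or "top" or "wrist"; returns the picture (420x560x3 uint8, blue, green, red); there is no depth.
- camera_info(name): a dict with "mtx" (3x3 intrinsics, pixels), "position" and "rotation" of the camera in the world. Camera axes: x right, y down, z forward; pixel columns grow to the right and rows downward; lengths in m; the calibration is good to about 2 mm. A picture is of the moment at which its call begins: read the wrist's pose just before it. camera_info takes no time and is no camera call; for the wrist camera it gives the pose at the moment of the call.
- close_job(): hands the job in, once; it reports no verdict.
Trained networks look in the newest picture that a camera, given by its name, has taken for a name from the list of things; names that differ only in an ending like _2 or _b are one class to them, and where a whole thing is asked for, a point or a joint stands for the part that bears it (a point fixed in the world has none). Each returns a list of dicts, best first, with "p" (0 to 1); they miss things now and then, are a little off and sometimes report something else, mostly with a low value. They report only what shows in the picture. A call takes as long as a camera call. They do not tell look-alikes from the thing itself.
- find_in(camera, label): "location" ([x, y, z] in m, in world coordinates, good to about 4 mm: the middle of the surface that is visible of it).
- masks_of(camera, label): "mask" (420x560 bool, what is visible of it).
- place_of(camera, label): "location" ([x, y, z] in m, in world coordinates, good to about 4 mm: a listed point, or the origin of a listed thing).
The state is a dict: "clock": time; "joint_positions": joint angles; "joint_vel": joint speeds; "effort": joint torques, N m; "position": TCP position; "tool_rot": TCP orientation; "wrist_force": force on the tool from outside, world axes, zero at the start; "moment": the same for the moment, N m; "gripper_width": opening from 0.0 (shut) to 1.0 (fully open).
Only numpy, scipy, OpenCV 4.12 (cv2) and the standard library are available. Lean on these libraries where they do the work, as an engineer would, in place of code of your own. Each camera call takes 0.05 s, during which the arm holds its last target.

## Working session

There is one attempt and no reset: what is moved stays moved. The work goes in short steps, Python scripts to look and compute and a tool call to move; the robot and the scene stay as the last step left them, time stands still between calls to the robot, and variables do not carry over. Pictures are saved under pics/ and viewed, and the job is handed in when it is done.

Besides the shell and the picture viewer there is one more tool, called after ">>>" as a command line: name --argument value ..., lists and objects as JSON in quotes. apply_moves: Moves the arm, as the interface text tells. Its arguments: {"type":"object","properties":{"moves":{"type":"array"},"force":{"type":"number"}},"required":["moves"]}

```bash
mkdir -p pics
python3 - <<'E'
from bench import *
import cv2
s=state();print(s)
for c in ("scene","top"):
    cv2.imwrite(f"pics/{c}0.png",grab_frame(c))
    for l in ("scale","short_foot","platter_corner","wedge","thin_edge","thick_face","pot","jar","tape"):
        print(c,l,[(round(d['p'],2),[round(float(v),3) for v in d['location']]) for d in place_of(c,l)][:4])
E
```

```text
{'clock': 0.0, 'joint_positions': array([ 1.05670594e+00,  1.81547742e-01,  1.60798028e+00,  3.07605045e-05,
        1.35379452e+00, -2.06289554e-01]), 'joint_vel': array([ 0.00016979, -0.00104225, -0.00144991,  0.0010437 , -0.00084182,
       -0.00032557]), 'effort': array([-5.03074680e-04, -4.33854103e+01, -3.41858482e+01,  7.03761145e-02,
        3.82906466e-02, -1.58581965e-04]), 'position': array([0.17390978, 0.547521  , 0.23781977]), 'tool_rot': array([ 1.53296831e-01,  9.88179808e-01, -8.04145058e-04, -3.18903283e-04]), 'wrist_force': array([ 0.38113254,  0.90013463, -0.43168953]), 'moment': array([ 0.01560116,  0.00884414, -0.01306311]), 'gripper_width': 0.9975423423526366}
scene scale [(0.73, [0.66, 0.073, -0.002])]
scene short_foot [(0.69, [0.579, 0.169, 0.013])]
scene platter_corner [(0.9, [0.587, 0.159, 0.054])]
scene wedge [(0.91, [0.511, 0.174, 0.003]), (0.89, [0.352, 0.231, 0.003]), (0.72, [0.436, 0.322, -0.001]), (0.56, [0.358, 0.083, 0.0])]
scene thin_edge [(0.89, [0.366, 0.202, -0.0]), (0.73, [0.557, 0.166, -0.001]), (0.68, [0.32, 0.115, 0.003]), (0.5, [0.462, 0.343
[... 244 characters left out ...]
0.075, -0.0])]
scene tape [(0.64, [0.674, 0.283, -0.004])]
top scale [(0.89, [0.66, 0.075, 0.0])]
top short_foot [(0.75, [0.581, 0.166, 0.013])]
top platter_corner [(0.63, [0.59, 0.16, 0.056]), (0.42, [0.509, 0.169, 0.003])]
top wedge [(0.76, [0.437, 0.319, -0.002]), (0.65, [0.352, 0.231, -0.001]), (0.64, [0.508, 0.169, 0.005]), (0.63, [0.358, 0.086, -0.0])]
top thin_edge [(0.92, [0.564, 0.169, 0.004]), (0.61, [0.318, 0.114, -0.002]), (0.56, [0.364, 0.203, 0.002])]
top thick_face [(0.77, [0.399, 0.056, 0.01]), (0.75, [0.458, 0.174, 0.01]), (0.65, [0.414, 0.297, 0.007])]
top pot [(0.73, [0.472, 0.028, 0.001])]
top jar [(0.77, [0.598, -0.122, -0.002])]
top tape [(0.66, [0.677, 0.279, -0.001])]
```

View pics/scene0.png

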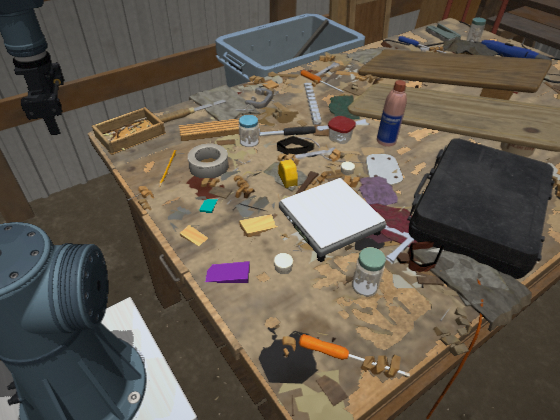

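View pics/top0.png

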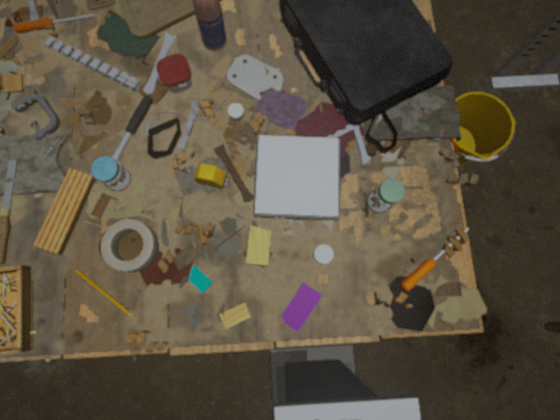

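The meant wedge is the plain wooden one at top pixel (259,246), in front of the scale's near-left corner. The small wooden one (235,316) and the purple and turquoise ones are decoys. Next I'll refine the poses.

```bash
cat > h.py <<'E'
from bench import *
import cv2, numpy as np
def plane(cam,uv,z):
    i=camera_info(cam);K=np.array(i["mtx"]);R=np.array(i["rotation"]);p=np.array(i["position"])
    uv=np.atleast_2d(uv).astype(float)
    d=np.c_[uv,np.ones(len(uv))]@np.linalg.inv(K).T@R.T
    return p+d*((z-p[2])/d[:,2])[:,None]
def proj(cam,P):
    i=camera_info(cam);K=np.array(i["mtx"]);R=np.array(i["rotation"]);p=np.array(i["position"])
    c=(np.atleast_2d(P)-p)@R; q=c@K.T; return q[:,:2]/q[:,2:]
def near(cam,l,xy,r=.05,n=6):
    o=[]
    for _ in range(n):
        for d in place_of(cam,l):
            if np.hypot(*(d['location'][:2]-np.array(xy)))<r: o.append(d['location']);break
    return np.round(np.mean(o,0),4) if o else None, (np.round(np.std(o,0),4) if o else None)
E
python3 - <<'E'
from h import *
for c in ("top","scene"):
    im=grab_frame(c)
    for l,xy in (("short_foot",(.58,.167)),("wedge",(.51,.171)),("thin_edge",(.56,.168)),("thick_face",(.459,.178)),("scale",(.66,.074)),("platter_corner",(.588,.16))):
        print(c,l,*near(c,l,xy,.025))
    for l,z,xy in (("wedge",.012,(.51,.171)),("scale",.057,(.66,.074))):
        for d in masks_of(c,l):
            m=d['mask'].astype(np.uint8)
            v,u=np.nonzero(m)
            P=plane(c,np.c_[u,v],z)[:,:2].astype(np.float32)
            if np.hypot(*(P.mean(0)-xy))<.04:
                print(c,l,cv2.minAreaRect(P*1000))
cv2.imwrite("pics/top_z.png",cv2.resize(grab_frame("top")[120:290,200:380],None,fx=4,fy=4,interpolation=2)[:600])
cv2.imwrite("pics/sc_z.png",cv2.resize(grab_frame("scene")[160:280,220:400],None,fx=4,fy=4,interpolation=2))
E
```

```text
top short_foot [0.5814 0.1671 0.0137] [0. 0. 0.]
top wedge [0.5083 0.1698 0.006 ] [0. 0. 0.]
top thin_edge [0.565  0.1661 0.0042] [0. 0. 0.]
top thick_face [0.4603 0.1774 0.0088] [0. 0. 0.]
top scale [ 0.661   0.0746 -0.0018] [0. 0. 0.]
top platter_corner [0.5928 0.1601 0.0565] [0. 0. 0.]Traceback (most recent call last):
  File "<stdin>", line 10, in <module>
  File "h.py", line 6, in plane
    d=np.c_[uv,np.ones(len(uv))]@np.linalg.inv(K).T@R.T
      ~~~~~~~~~~~~~~~~~~~~~~~~~~~~~~~~~~~~~~~~~~~~~^~~~
ValueError: matmul: Input operand 1 has a mismatch in its core dimension 0, with gufunc signature (n?,k),(k,m?)->(n?,m?) (size 4 is different from 3)
```

Rotation is a quaternion; noise is fixed per picture.

```bash
sed -i 's/R=np.array(i\["rotation"\])/R=Rot.from_quat(i["rotation"]).as_matrix()/; s/^import cv2.*/&\nfrom scipy.spatial.transform import Rotation as Rot/' h.py
sed -i 's/    for _ in range(n):/    for _ in range(n):\n        grab_frame(cam)/; s/n=6/n=4/' h.py
python3 - <<'E'
from h import *
print(camera_info("top"))
for c in ("top","scene"):
    im=grab_frame(c)
    for l,xy in (("short_foot",(.58,.167)),("wedge",(.51,.171)),("thin_edge",(.56,.168)),("thick_face",(.459,.178)),("scale",(.66,.074))):
        print(c,l,*near(c,l,xy,.025))
    for l,z,xy in (("wedge",.012,(.51,.171)),("scale",.057,(.66,.074))):
        for d in masks_of(c,l):
            m=d['mask'].astype(np.uint8)
            v,u=np.nonzero(m)
            P=plane(c,np.c_[u,v],z)[:,:2].astype(np.float32)
            if np.hypot(*(P.mean(0)-xy))<.04:
                print(c,l,cv2.minAreaRect(P*1000))
cv2.imwrite("pics/top_z.png",cv2.resize(grab_frame("top")[130:270,200:380],None,fx=4,fy=4,interpolation=2))
cv2.imwrite("pics/sc_z.png",cv2.resize(grab_frame("scene")[160:280,220:400],None,fx=4,fy=4,interpolation=2))
print(state()['clock'])
E
```

```text
{'mtx': array([[385.64168038,   0.        , 273.70850768],
       [  0.        , 385.64168038, 215.76262095],
       [  0.        ,   0.        ,   1.        ]]), 'position': array([0.38928086, 0.14568472, 0.91295875]), 'rotation': array([-0.68293641,  0.72345136, -0.07358668,  0.06928915])}
top short_foot [0.5818 0.1672 0.0109] [0.0003 0.0014 0.0017]
top wedge [0.5079 0.171  0.0041] [0.0008 0.002  0.001 ]
top thin_edge [0.5622 0.1659 0.0022] [0.0004 0.0016 0.0016]
top thick_face [0.46   0.1777 0.0098] [0.0005 0.0012 0.0011]
top scale [ 0.6587  0.0765 -0.0022] [0.001  0.0008 0.0008]
top wedge ((509.2689208984375, 174.49154663085938), (52.211082458496094, 98.35881042480469), 81.60932922363281)
top scale ((654.0947265625, 77.16683959960938), (197.41278076171875, 200.9078369140625), 84.30914306640625)
scene short_foot [0.5792 0.1698 0.0104] [0.0011 0.0011 0.0015]
scene wedge [0.511  0.1711 0.0029] [0.0023 0.0009 0.0011]
scene thin_edge [5.610e-01 1.649e-01 4.000e-04] [0.0012 0.0009 0.0005]
scene thick_face [0.4572 0.1825 0.0111] [0.0017 0.0018 0.0008]
scene scale [ 6.59e-01  7.44e-02 -5.00e-04] [0.0004 0.002  0.0005]
scene wedge ((502.9689025878906, 172.52613830566406), (62.97719192504883, 94.60540771484375), 73.75861358642578)
scene scale ((648.1568603515625, 62.691253662109375), (222.41055297851562, 210.028564453125), 83.30420684814453)
7.3
```

View pics/top_z.png

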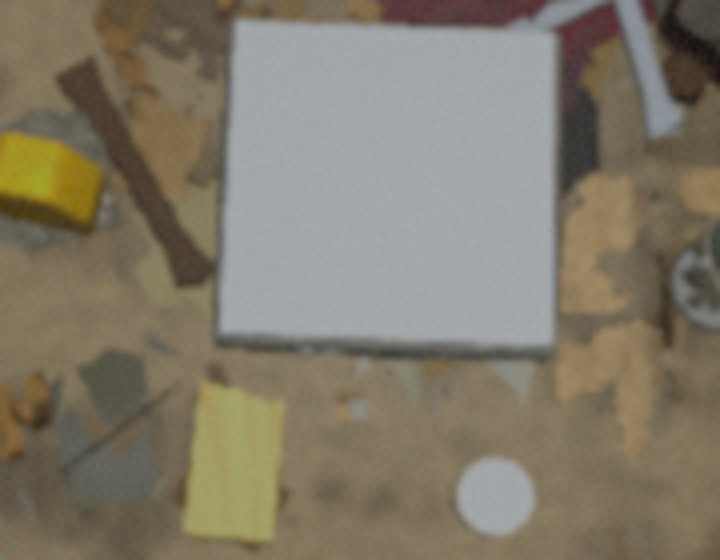

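View pics/sc_z.png

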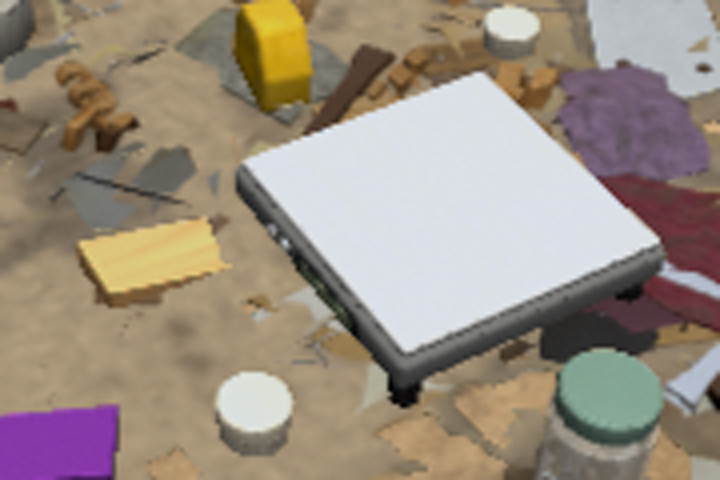

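Scene crop: the wedge has its thick end at crop pixel (90,270) and its thin end towards the scale at (215,240), with free bench behind it. The estimates agree: foot at about (0.581, 0.168), wedge centre at about (0.5095, 0.172), wedge yaw about -8.2° and scale yaw about -5.5°. That makes the push about 68 mm along the wedge axis, with the foot about 6 mm off its centre line. I'll go behind the thick face now.

```bash
cat >> h.py <<'E'
def delta(target,yawx=None):
    s=state();R=Rot.from_quat(s['tool_rot']);d=R.inv().apply(np.array(target)-s['position'])*1000
    rv=None
    if yawx is not None:
        a=np.deg2rad(yawx);X=np.array([np.cos(a),np.sin(a),0]);Z=np.array([0,0,-1.]);Y=np.cross(Z,X)
        rv=(R.inv()*Rot.from_matrix(np.c_[X,Y,Z])).as_rotvec().round(4)
    return d.round(1),rv
E
python3 -c "
from h import *
print(delta((.420,.185,.2),171.8),delta((.420,.185,.08),171.8))"
```

```text
(array([-344.2, -271.5,   38.7]), array([ 1.000e-04, -0.000e+00, -1.647e-01])) (array([-344.2, -271.5,  158.7]), array([ 1.000e-04, -0.000e+00, -1.647e-01]))
```

>>> apply_moves --moves '[[[0, 0, -0.165], [-344, -271, 38], 0], [[0, 0, -0.165], [-344, -271, 38], 0], [[0, 0, -0.165], [-344, -271, 38], 0], [[0, 0, -0.165], [-344, -271, 38], 0], [[0, 0, -0.165], [-344, -271, 38], 0], [[0, 0, -0.165], [-344, -271, 38], 0], [[0, 0, -0.165], [-344, -271, 38], 0], [[0, 0, -0.165], [-344, -271, 38], 0], [[0, 0, -0.165], [-344, -271, 38], 0], [[0, 0, -0.165], [-344, -271, 80], 0], [[0, 0, -0.165], [-344, -271, 120], 0], [[0, 0, -0.165], [-344, -271, 158], 0], [[0, 0, -0.165], [-344, -271, 158], 0], [[0, 0, -0.165], [-344, -271, 158], 0]]'

```text
clock: 9.05
position: [0.4203, 0.1866, 0.082]
tool_rot: [0.07, 0.998, 0.0, 0.001]
wrist_force: [0.1, 0.8, 0.4]
gripper_width: 0.0
```

Run:
```python
from h import *
print(state())
print(delta((.420,.185,.008),171.8))
cv2.imwrite("pics/w1.png",grab_frame("wrist"))
for l in ("wedge","thick_face","thin_edge","short_foot"): print(l,[(round(d['p'],2),d['location'].round(4)) for d in place_of("wrist",l)])
cv2.imwrite("pics/s1.png",cv2.resize(grab_frame("scene")[140:290,150:350],None,fx=4,fy=4,interpolation=2)[:600])
```

```text
{'clock': 9.05, 'joint_positions': array([ 1.58825710e-01,  1.39490616e-01,  2.01231429e+00,  9.49243552e-05,
        9.88395193e-01, -1.27118322e+00]), 'joint_vel': array([-0.0114669 , -0.01999786, -0.01312763,  0.00098541, -0.00431119,
       -0.00114501]), 'effort': array([ 1.10859652e-01, -3.28444612e+01, -2.58797014e+01,  1.15654539e-02,
        1.34923188e-01,  5.86099864e-03]), 'position': array([0.42027806, 0.18664453, 0.08200756]), 'tool_rot': array([7.03615739e-02, 9.97521309e-01, 1.96825277e-04, 6.69056050e-04]), 'wrist_force': array([0.0955942 , 0.75654315, 0.39007512]), 'moment': array([ 0.01688874, -0.00401838,  0.04798648]), 'gripper_width': 0.0004079515705379267}
(array([ 0.1, -1.7, 74. ]), array([0.0005, 0.0013, 0.0023]))Traceback (most recent call last):
  File "<stdin>", line 5, in <module>
AttributeError: 'list' object has no attribute 'round'. Did you mean: 'count'?
```

View pics/w1.png

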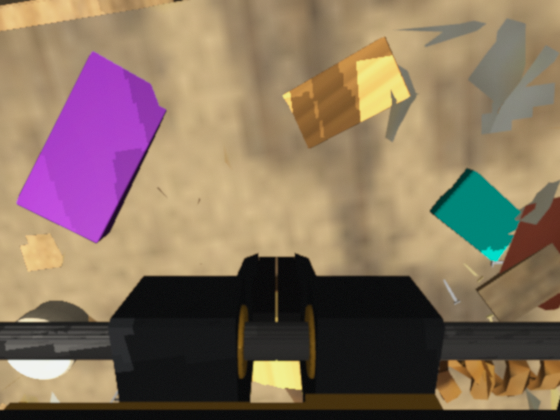

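The wrist camera looks back: decoys are at (95,145), (350,95) and (475,215), and the space below the fingers is clear. I'll descend and advance to short of contact.

>>> apply_moves --moves '[[[0, 0, 0], [0, -1.5, 35], 0], [[0, 0, 0], [0, -1.5, 60], 0], [[0, 0, 0], [0, -1.5, 74], 0], [[0, 0, 0], [-10, -1.5, 74], 0], [[0, 0, 0], [-20, -1.5, 74], 0], [[0, 0, 0], [-20, -1.5, 74], 0], [[0, 0, 0], [-20, -1.5, 74], 0]]'

```text
clock: 10.02
position: [0.4399, 0.1812, 0.0072]
tool_rot: [0.071, 0.997, 0.0, 0.0]
wrist_force: [-0.2, 0.3, -0.4]
gripper_width: 0.005
```

Run:
```python
from h import *
s=state();print(s['clock'],s['position'],s['wrist_force'])
for c in("top","scene"):
  im=grab_frame(c)
  for l in ("wedge","thick_face","thin_edge","short_foot"): print(c,l,[(round(d['p'],2),np.round(d['location'],4)) for d in place_of(c,l)])
  f=im[140:290,150:350] if c=="scene" else im[150:290,180:360]
  cv2.imwrite(f"pics/{c}2.png",cv2.resize(f,None,fx=4,fy=4,interpolation=2)[:600])
```

```text
10.025 [0.43993289 0.1811854  0.00720247] [-0.18595228  0.33680072 -0.35657514]
top wedge [(0.85, array([ 0.3505,  0.2311, -0.0008])), (0.82, array([ 0.356 ,  0.0879, -0.003 ])), (0.66, array([0.5089, 0.1727, 0.0038])), (0.66, array([0.4398, 0.3173, 0.0007]))]
top thick_face [(0.9, array([0.3354, 0.2665, 0.0101])), (0.68, array([0.3984, 0.0563, 0.0106])), (0.54, array([0.4107, 0.2959, 0.0054]))]
top thin_edge [(0.77, array([0.3619, 0.2005, 0.0016])), (0.73, array([0.5633, 0.1663, 0.0019])), (0.61, array([0.4652, 0.3428, 0.0022])), (0.17, array([0.5094, 0.1712, 0.0065]))]
top short_foot [(0.66, array([0.5828, 0.1676, 0.0152]))]
scene wedge [(0.9, array([ 0.3591,  0.084 , -0.0009])), (0.66, array([ 0.4371,  0.3243, -0.0021])), (0.61, array([0.3512, 0.2334, 0.003 ])), (0.48, array([0.5103, 0.1702, 0.0011]))]
scene thick_face [(0.75, array([0.3394, 0.2639, 0.0099])), (0.71, array([0.4156, 0.2958, 0.0112])), (0.61, array([0.4011, 0.0565, 0.01  ]))]
scene thin_edge [(0.93, array([0.3172, 0.1136, 0.0027])), (0.72, array([0.3646, 0.2029, 0.0006])), (0.58, array([0.4601, 0.3444, 0.0011])), (0.51, array([ 0.5573,  0.165 , -0.0009]))]
scene short_foot [(0.98, array([0.5804, 0.1686, 0.0118]))]
```

View pics/scene2.png

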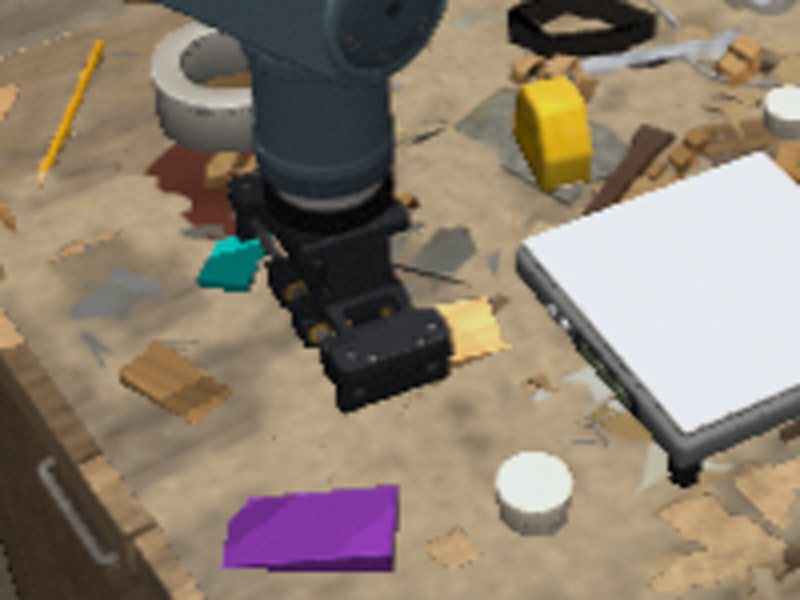

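View pics/top2.png

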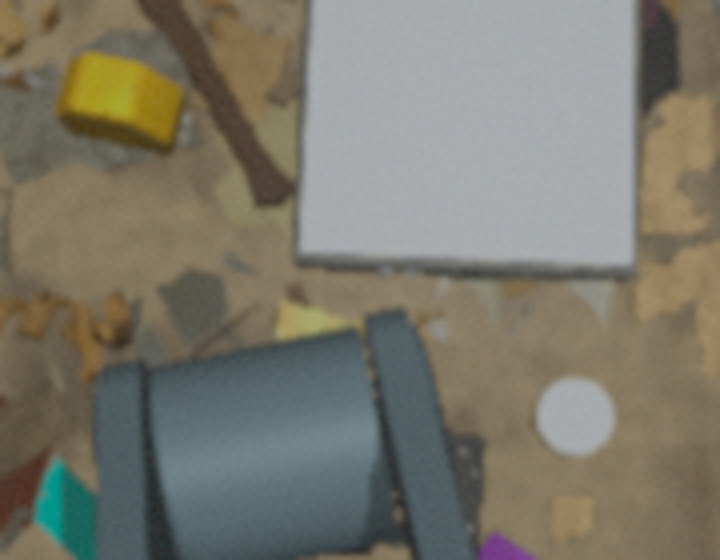

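The wedge is unmoved and the fingers are low behind its thick face. I'll push most of the way, slowly, and then check.

>>> apply_moves --moves '[[[0, 0, 0], [-4, 0, 0], 0], [[0, 0, 0], [-8, 0, 0], 0], [[0, 0, 0], [-12, 0, 0], 0], [[0, 0, 0], [-16, 0, 0], 0], [[0, 0, 0], [-20, 0, 0], 0], [[0, 0, 0], [-24, 0, 0], 0], [[0, 0, 0], [-28, 0, 0], 0], [[0, 0, 0], [-32, 0, 0], 0], [[0, 0, 0], [-36, 0, 0], 0], [[0, 0, 0], [-40, 0, 0], 0], [[0, 0, 0], [-44, 0, 0], 0], [[0, 0, 0], [-48, 0, 0], 0], [[0, 0, 0], [-52, 0, 0], 0], [[0, 0, 0], [-56, 0, 0], 0], [[0, 0, 0], [-59, 0, 0], 0], [[0, 0, 0], [-62, 0, 0], 0], [[0, 0, 0], [-64, 0, 0], 0], [[0, 0, 0], [-64, 0, 0], 0]]'

```text
clock: 12.78
position: [0.5031, 0.172, 0.0068]
tool_rot: [0.071, 0.997, 0.0, 0.0]
wrist_force: [-0.8, 0.0, 0.4]
gripper_width: 0.001
```

```bash
cat > look.py <<'E'
from h import *
import sys
t=sys.argv[1]
s=state();print(s['clock'],s['position'],s['wrist_force'])
for c in("top","scene"):
  im=grab_frame(c)
  for l in ("wedge","thick_face","thin_edge","short_foot","scale","platter_corner"): print(c,l,[(round(d['p'],2),np.round(d['location'],4)) for d in place_of(c,l) if d['location'][0]>.43 and not(d['location'][1]>.29)])
  f=im[140:290,150:350] if c=="scene" else im[150:290,180:360]
  cv2.imwrite(f"pics/{c}{t}.png",cv2.resize(f,None,fx=4,fy=4,interpolation=2)[:600])
E
python3 look.py 3
```

```text
12.775 [0.50308897 0.17204151 0.00676832] [-0.84691532  0.00727495  0.39791994]
top wedge []
top thick_face []
top thin_edge []
top short_foot []
top scale [(0.78, array([ 0.6582,  0.074 , -0.0019]))]
top platter_corner [(0.71, array([0.5896, 0.1623, 0.0569]))]
scene wedge []
scene thick_face []
scene thin_edge []
scene short_foot [(0.82, array([0.5817, 0.1709, 0.0118]))]
scene scale [(0.78, array([ 0.6591,  0.0756, -0.0013]))]
scene platter_corner [(0.94, array([0.5904, 0.1585, 0.0537]))]
```

View pics/scene3.png

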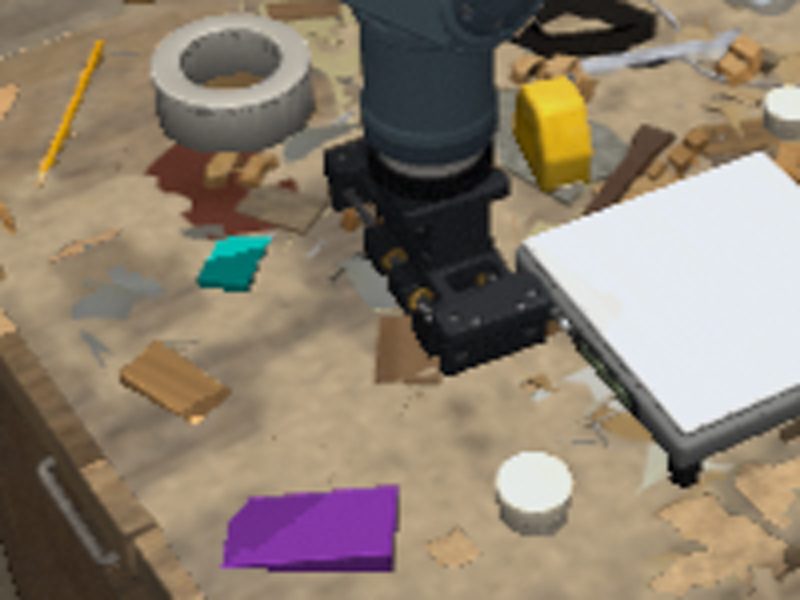

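View pics/top3.png

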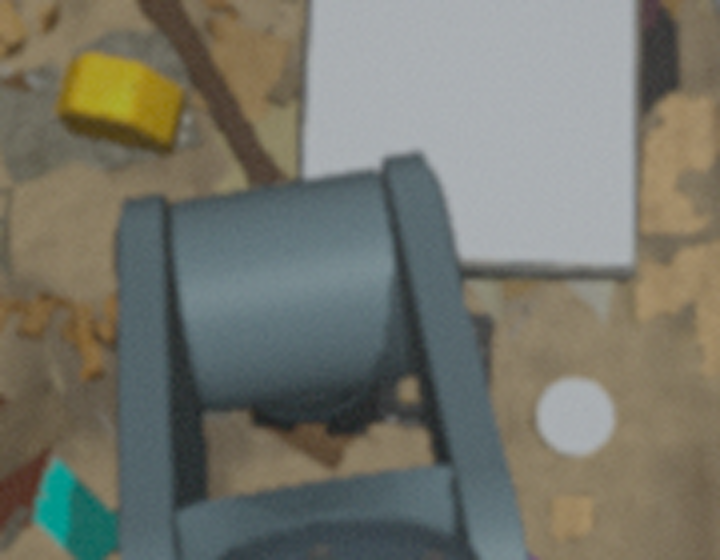

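Contact force is only about 0.8 N, which is sliding friction. I'll push on in small steps and watch the force.

>>> apply_moves --moves '[[[0, 0, 0], [-3, 0, 0], 0], [[0, 0, 0], [-6, 0, 0], 0], [[0, 0, 0], [-9, 0, 0], 0], [[0, 0, 0], [-9, 0, 0], 0]]'

```text
clock: 13.98
position: [0.5122, 0.1707, 0.0068]
tool_rot: [0.071, 0.997, 0.0, 0.0]
wrist_force: [-0.3, -0.7, -0.7]
gripper_width: 0.006
```

>>> apply_moves --moves '[[[0, 0, 0], [-1, 0, 0], 0], [[0, 0, 0], [-2, 0, 0], 0], [[0, 0, 0], [-2, 0, 0], 0]]'

```text
clock: 14.35
position: [0.5138, 0.1705, 0.0067]
tool_rot: [0.071, 0.997, -0.0, 0.0]
wrist_force: [-0.4, 0.6, -0.4]
gripper_width: 0.003
```

>>> apply_moves --moves '[[[0, 0, 0], [-1, 0, 0], 0], [[0, 0, 0], [-2, 0, 0], 0], [[0, 0, 0], [-2, 0, 0], 0]]'

```text
clock: 14.72
position: [0.5159, 0.1702, 0.0068]
tool_rot: [0.071, 0.997, 0.0, 0.0]
wrist_force: [-0.7, 0.3, -0.4]
gripper_width: 0.01
```

>>> apply_moves --moves '[[[0, 0, 0], [-1, 0, 0], 0], [[0, 0, 0], [-2, 0, 0], 0], [[0, 0, 0], [-2, 0, 0], 0]]'

```text
clock: 15.1
position: [0.5179, 0.1699, 0.0067]
tool_rot: [0.071, 0.997, 0.0, 0.0]
wrist_force: [0.0, -0.5, 0.7]
gripper_width: 0.002
```

Dead reckoning says we're about 1 mm short of nominal and there's no firm contact yet. I'll back off and look.

>>> apply_moves --moves '[[[0, 0, 0], [8, 0, 0], 0], [[0, 0, 0], [20, 0, 0], 0], [[0, 0, 0], [40, 0, -60], 0], [[0, 0, 0], [70, 60, -120], 0], [[0, 0, 0], [70, 120, -170], 0], [[0, 0, 0], [70, 180, -170], 0], [[0, 0, 0], [70, 180, -170], 0], [[0, 0, 0], [70, 180, -170], 0]]'

```text
clock: 16.1
position: [0.4733, 0.3601, 0.1774]
tool_rot: [0.07, 0.998, 0.0, 0.001]
wrist_force: [0.5, -1.2, 0.3]
gripper_width: 0.009
```

```bash
python3 look.py 4
```

```text
16.1 [0.47333631 0.36008864 0.17741056] [ 0.51346938 -1.17776785  0.31166298]
top wedge [(0.82, array([0.5791, 0.162 , 0.0038]))]
top thick_face [(0.8, array([0.53  , 0.1683, 0.0103])), (0.54, array([0.4696, 0.0209, 0.0014]))]
top thin_edge []
top short_foot [(0.84, array([0.5858, 0.1682, 0.0141])), (0.66, array([0.5322, 0.1679, 0.0096]))]
top scale [(0.67, array([ 6.596e-01,  7.530e-02, -2.000e-04])), (0.28, array([0.5305, 0.1674, 0.0083]))]
top platter_corner [(0.77, array([0.5947, 0.1612, 0.0543]))]
scene wedge [(0.72, array([0.5834, 0.1623, 0.0016]))]
scene thick_face [(0.52, array([0.5277, 0.1689, 0.0107]))]
scene thin_edge []
scene short_foot []
scene scale [(0.67, array([6.615e-01, 7.340e-02, 1.000e-04]))]
scene platter_corner [(0.64, array([0.5891, 0.1615, 0.0538])), (0.61, array([0.5819, 0.1672, 0.0123]))]
```

View pics/scene4.png

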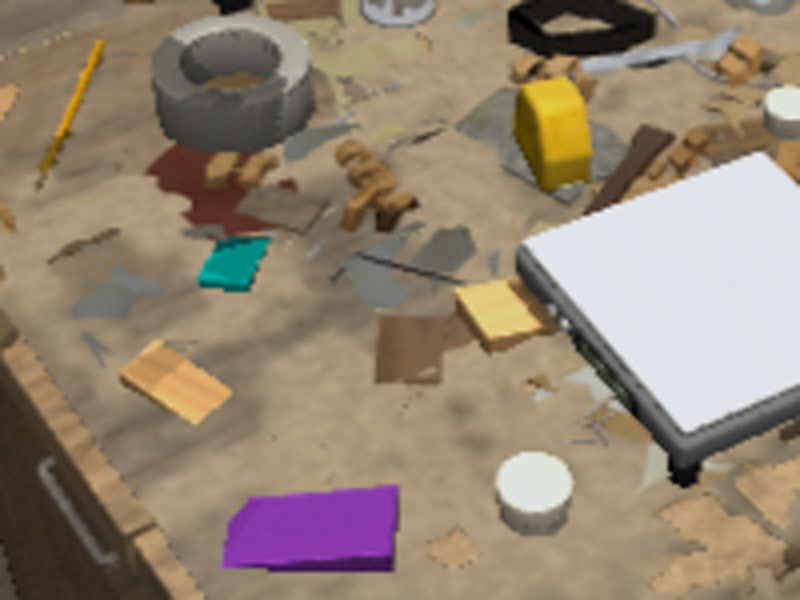

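View pics/top4.png

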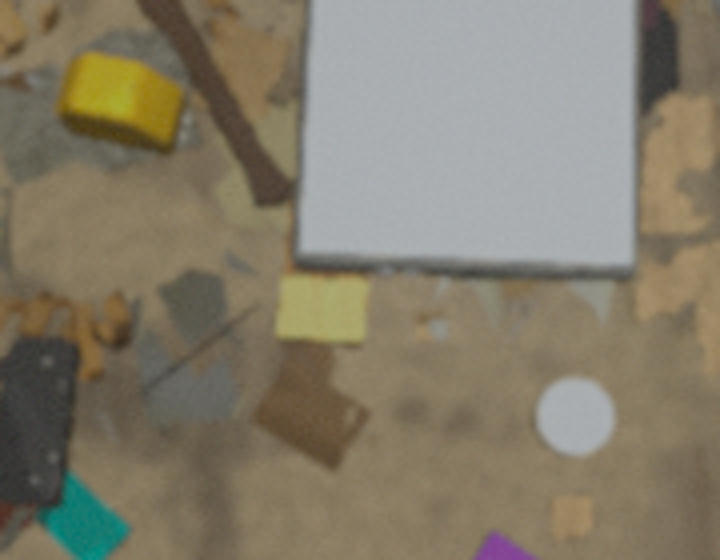

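The wedge lies under the corner: thick face seen in the scene crop at (495,320), centre about (0.580, 0.162), foot about (0.582, 0.168). That puts the foot at about +2 to +3.5 mm in the wedge frame (nominal +3). The scale hasn't moved and the bystanders are in place. Next, over the platter corner.

Run:
```python
from h import *
p=plane("top",[(249,235),(271.25,235.5)],.022);print(p, np.hypot(*(p[0]-p[1])[:2]))
print(delta((.595,.153,.12),171.8),delta((.595,.153,.062),171.8))
```

```text
[[0.52943246 0.19515114 0.022     ]
 [0.52526545 0.14335959 0.022     ]] 0.051958912948029824
(array([-148.9, -185.6,   56.7]), array([-0.    ,  0.    ,  0.0001])) (array([-148.8, -185.6,  114.7]), array([-0.    ,  0.    ,  0.0001]))
```

>>> apply_moves --moves '[[[0, 0, 0], [-149, -186, 0], 0], [[0, 0, 0], [-149, -186, 0], 0], [[0, 0, 0], [-149, -186, 0], 0], [[0, 0, 0], [-149, -186, 0], 0], [[0, 0, 0], [-149, -186, 0], 0], [[0, 0, 0], [-149, -186, 40], 0], [[0, 0, 0], [-149, -186, 80], 0], [[0, 0, 0], [-149, -186, 105], 0], [[0, 0, 0], [-149, -186, 114], 0], [[0, 0, 0], [-149, -186, 114], 0], [[0, 0, 0], [-149, -186, 114], 0]]'

```text
clock: 18.18
position: [0.596, 0.1532, 0.0642]
tool_rot: [0.071, 0.997, 0.0, 0.001]
wrist_force: [-0.2, 0.2, 0.5]
gripper_width: 0.004
```

>>> apply_moves --moves '[[[0, 0, 0], [0, 0, 2], 0], [[0, 0, 0], [0, 0, 4], 0], [[0, 0, 0], [0, 0, 5], 0], [[0, 0, 0], [0, 0, 5], 0]]'

```text
clock: 18.68
position: [0.5949, 0.1527, 0.0576]
tool_rot: [0.071, 0.997, -0.0, -0.0]
wrist_force: [-1.1, 0.2, 0.7]
gripper_width: 0.006
```

>>> apply_moves --moves '[[[0, 0, 0], [0, 0, 1], 0], [[0, 0, 0], [0, 0, 1], 0]]'

```text
clock: 18.92
position: [0.5951, 0.1528, 0.0572]
tool_rot: [0.071, 0.997, -0.0, -0.0]
wrist_force: [-1.7, -0.5, 4.4]
gripper_width: 0.0
```

>>> apply_moves --moves '[[[0, 0, 0], [0, 0, 1], 0], [[0, 0, 0], [0, 0, 1], 0]]'

```text
clock: 19.18
position: [0.595, 0.1529, 0.0569]
tool_rot: [0.071, 0.997, -0.0, -0.0]
wrist_force: [-5.3, -0.7, 11.0]
gripper_width: 0.008
```

It's firm: only about 0.3 mm of travel for about 7 N. I'll hold, check the levelness, then let go.

>>> apply_moves --moves '[[[0, 0, 0], [0, 0, 0], 0], [[0, 0, 0], [0, 0, 0], 0], [[0, 0, 0], [0, 0, 0], 0], [[0, 0, 0], [0, 0, 0], 0]]'

```text
clock: 19.68
position: [0.595, 0.1529, 0.057]
tool_rot: [0.071, 0.997, -0.0, -0.0]
wrist_force: [-6.3, -0.4, 9.7]
gripper_width: 0.009
```

>>> apply_moves --moves '[[[0, 0, 0], [0, 0, -5], 0], [[0, 0, 0], [0, 0, -40], 0], [[0, 0, 0], [0, 0, -100], 0], [[0, 0, 0], [60, 60, -130], 0], [[0, 0, 0], [150, 120, -130], 0], [[0, 0, 0], [150, 180, -130], 0], [[0, 0, 0], [150, 180, -130], 0], [[0, 0, 0], [150, 180, -130], 0], [[0, 0, 0], [150, 180, -130], 0]]'

```text
clock: 20.8
position: [0.4722, 0.3519, 0.1854]
tool_rot: [0.071, 0.997, -0.0, -0.0]
wrist_force: [0.8, -0.3, 0.2]
gripper_width: 0.006
```

```bash
python3 look.py 5
```

```text
20.8 [0.47224529 0.35190756 0.1854335 ] [ 0.76312227 -0.32512579  0.23137491]
top wedge [(0.61, array([0.5763, 0.1613, 0.0045]))]
top thick_face [(0.65, array([0.5306, 0.167 , 0.0088]))]
top thin_edge []
top short_foot [(0.7, array([0.5807, 0.1642, 0.012 ]))]
top scale [(0.83, array([ 0.66  ,  0.0738, -0.0009]))]
top platter_corner [(0.86, array([0.5883, 0.162 , 0.0557])), (0.32, array([ 0.6789,  0.2804, -0.0021]))]
scene wedge [(0.59, array([ 0.5797,  0.1644, -0.0006]))]
scene thick_face [(0.67, array([0.5272, 0.172 , 0.012 ]))]
scene thin_edge []
scene short_foot [(0.61, array([0.5799, 0.1711, 0.0117]))]
scene scale [(0.9, array([ 0.6579,  0.0765, -0.    ]))]
scene platter_corner [(0.57, array([0.5893, 0.1612, 0.0525]))]
```

View pics/scene5.png

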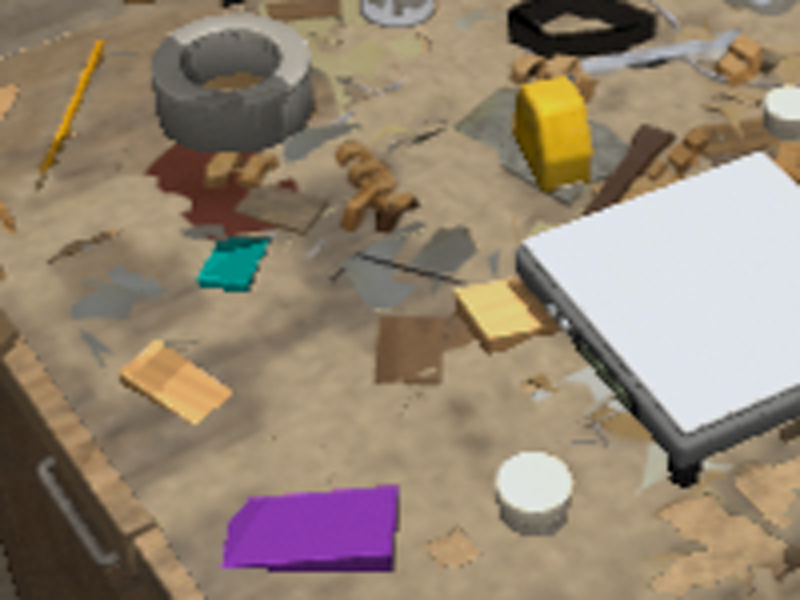

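View pics/top5.png

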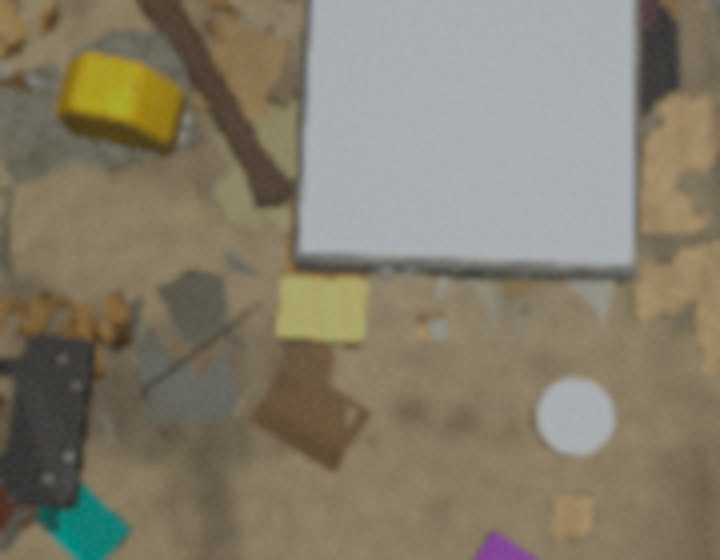

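After release the two views are unchanged: the wedge is still under the corner, the scale is in place, and nothing is touching them. Handing in.

```bash
python3 -c "
from bench import *
print(close_job())"
```

```text
the job is handed in; nothing more can be done
None
```

I pushed the larger light-wood wedge about 70 mm, thin end first, under the short foot. Then I pressed the platter corner, let go and handed the job in; it reported no verdict.

- **Wedge position:** the foot is about 2–4 mm ahead of the wedge's mid-length and about 6 mm off its centre line, both within limits. No rise in force marked the gap closing, so I stopped the push by measured position. The wedge turned a few degrees on the way.
- **Press test:** I held 10–11 N for about 0.5 s. The platter gave only about 0.3 mm and stayed at 57 mm, so the wedge was carrying the load. The fingers also pushed sideways with 5–6 N, but the scale did not move measurably.
- **Last look:** the scale was within 2–3 mm of its first reading (measurement noise), and the pot and tape measure had not moved. I did not re-measure the jar, but the arm never went near it. The arm was clear of everything at 20.8 s.
- **Checks that disagreed:** the two cameras differ by 3–7 mm on where the foot and the wedge are. The thin edge is hidden under the scale, so I could not check it directly. I had no direct measure of tilt; I judged it level from the platter height during the press.

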